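Run the microtome sledge through under the knife guard and stop it at the marker

TASK

The specimen sledge of the sliding microtome has to go to the block-changing position at the other end of its bed: push it so that it runs freely through under the guarded knife, then meet it on the other side, brake it gently and leave it standing still with its red index pointer at the orange stroke marker. It must not strike the end stops, and there must be no hard knocks on its buffers; do not touch the specimen in its clamp or the knife guard, and leave the other things on the bench where they are.

Things in the scene. Friction and masses are not known exactly. Their poses are not given: they have to be found in the camera images.
- microtome: sliding microtome, fixed: level cream bed 210 mm wide (x), 840 mm long (y), top 24 mm above the bench; origin on the bench under its middle, y along its steel ways (the sledge's travel), z up. End stops 12 mm high on the ways at both ends stop the sledge when its centre is 300 mm from the middle; they reach 36 mm above the bench, below the buffers. Knife and guard stand over the middle
- guard: knife bridge with clear, red-edged finger guard over the middle of the bed, fixed; origin and axes as the microtome's. Covers y -80 to +80 mm, x -95 to +95 mm (black levers to -107 and +107), top 141 mm above the bench. Open at both y ends: the sledge passes through, a gripper does not fit in; in the middle it covers the whole sledge block
- sledge (a joint): travel of the sledge along bed +y, m: 0 at the -y end stop, 0.60 at the +y one; its centre is at bed y = value - 0.300. Starts at rest at the -y end. Aluminium block 110 wide (x), 120 long (y), deck 66 mm above the bench, 3.0 kg with all it carries (+-20 %), on low-friction rollers: drag 0.02 N plus 0.25 N per m/s (nominal), so at 0.1 m/s it slows by only 0.015 m/s2
- sledge_index (a point): tip end of the sledge's red index pointer, at the middle of its length, 60 mm to bed +x of the sledge's centre line, 66 mm above the bench
- front_buffer: sprung buffer bar on the sledge's +y end, rubber-faced, 90 mm wide (x), 40 to 70 mm above the bench, 10 mm thick; origin at the centre of its outer face, 55 mm above the bench, 85 mm ahead of the sledge centre. Spring 300 N/m, damping 12 N s/m, 12 mm stroke, then solid: it throws the sledge back when it runs into something fixed
- rear_buffer: the same buffer bar on the sledge's -y end, where it is pushed; origin at the centre of its outer face, 85 mm behind the sledge centre, 55 mm above the bench; same spring and stroke
- specimen: specimen clamp with a blue cassette and wax block on the middle of the sledge's deck, fixed to it, 56 x 50 mm, top 100 mm above the bench; origin at the centre of its underside. Not to be touched
- mark: orange stroke marker with a black screw, clipped to the +x side of the bed in the far (+y) part; origin at the tip of its point, 24 mm above the bench, axes as the microtome's. The sledge is in place when the index pointer has the same bed y as this origin
- jar: amber jar with white cap, 60 mm across, 75 mm high, standing loose on the bench; origin at the centre of its foot. Bystander
- slide_box: closed blue box for glass slides, 85 x 100 x 30 mm, loose; origin at the centre of its underside. Bystander
- block_tray: white tray 100 x 150 x 22 mm with wax blocks in it (to 23 mm high), loose; origin at the centre of its underside. Bystander

How it is judged:
On the way, in this order (a step that is already met when the one before it is completed fails the run):
1. the sledge has run out from under the guard on the far side (value of joint sledge above 0.39 m).
2. the sledge stands still with its pointer within 12 mm of the marker (y of sledge_index in the frame of mark between -0.012 and 0.012 m and velocity of joint sledge between -0.01 and 0.01 m/s), for 0.7 s.
At the end, for the whole second after the job is handed in: the sledge's index pointer is within 12 mm of the marker along the bed and the sledge is slower than 10 mm/s, with nothing touching it (all of step 2).
It fails at once if the sledge strikes an end stop (value of joint sledge above 0.596 m or value of joint sledge below 0.004 m).
It fails at once if a hard knock on a buffer (over 15 N) (contact force between any of the arm, the fingers and front_buffer above 15 N or contact force between any of the arm, the fingers and rear_buffer above 15 N).
It fails at once if the specimen is touched (contact force between any of the arm, the fingers and specimen above 1 N).
It fails at once if the knife guard is touched (contact force between any of the arm, the fingers and guard above 2 N).
It fails at once if another thing on the bench is moved by more than 20 mm (distance of any of jar, slide_box, block_tray from where it was at the start of the episode above 0.02 m).
It also fails if it takes over 40 s, if anything falls off the work surface, if the arm or the gripper's body presses on something with over 40 N, if the wrist force passes 120 N, or if a joint passes its speed limit or range.

ROBOT

A 6-joint arm with a two-finger parallel gripper is mounted at the origin on the work surface. World frame = base frame: x ahead of the robot, y to its left, z up, the work surface at z = 0. Lengths are in m, angles in rad, forces in N, time in s.
With the tool pointing down it reaches from about 0.3 to 0.825 m from the base axis. Payload 5.4 kg.
Tool frame: the origin (TCP) lies midway between the tips of the shut fingers; the grasp point (between the pads) lies 19 mm behind it; z points along the fingers, y is the line along which they close (so a half turn about z gives the same grasp; the last joint's range is limited). The gripper opens to 92 mm and grips with 3 to 60 N. Pads are 20 mm wide; open, the fingers measure 128 mm over their backs; the gripper's body (75 mm by 189 mm) begins 69 mm behind the grasp point.
Start: joints at [1.065, 0.158, 1.597, -0, 1.386, -0.21], TCP at [0.168, 0.55, 0.215] pointing down, gripper open.
Joint ranges: [-2.91, 2.91], [-0.94, 2.29], [0.18, 2.7], [-1.29, 4.43], [0.17, 2.64], [-3, 3]. Speed limits (rad/s): [2.57, 2.57, 3.14, 3.14, 3.14, 3.14].

INTERFACE

Orientations are given as a unit quaternion [w, x, y, z].
In Python, from station import ctrl, cams, close_job gives the robot as it stands.
- The arm moves only by the tool play_rows, never from a script. Its argument "increments" is a list of rows, each a list of 4 numbers: the shift along the tool's x, y, z normalised to -1 to 1, where 1 is 40 mm, then the turn about the tool's z normalised to -1 to 1, where 1 is 5 degrees. A call has 1 to 8 rows; each row shifts and turns the commanded pose from where the row before left it, along the tool's axes as they then stand; what a row does not reach is not made up. A row lasts 1/8 s, in which the tool goes at most 62.5 mm and 10.7 degrees, less where a joint would pass 70% of its speed; a pose out of reach is approached as far as the arm can. A call with a number of a shift or a turn outside -1 to 1 is refused whole. A call with a gripper value outside its range is refused whole. "fingers" is the opening, from 0 (shut) to 1 (fully open), set as the call begins (left out, the last holds). The fingers move at their own pace and stop on an object; the grip force is fixed at half the most. Time passes only in rows, so rows that do not move let the fingers close. It gives the time, the measured TCP pose, the force, the opening and the grip force at its end, in the units of the state.
- ctrl.get_obs(): the state, without advancing time (a new reading comes with each control period).
- cams.get_image(name): name is "scene" or "top" or "wrist"; returns the picture (480x640x3 uint8, blue, green, red); there is no depth.
- cams.calibration(name): a dict with "fx", "fy", "cx", "cy" (pixels), "world_from_camera" (4x4, takes a point from camera to world coordinates). Camera axes: x right, y down, z forward; pixel columns grow to the right and rows downward; lengths in m; the calibration is good to about 2 mm. A picture is of the moment at which its call begins: read the wrist's pose just before it. calibration takes no time and is no camera call; for the wrist camera it gives the pose at the moment of the call.
- close_job(): hands the job in; it is judged then, once.
The state is a dict: "t": time; "qpos": joint angles; "qd": joint speeds; "tau": joint torques, N m; "eef_pos": TCP position; "eef_rot": TCP orientation; "ft_force": force on the tool from outside, world axes, zero at the start; "torque": the same for the moment, N m; "width": opening from 0.0 (shut) to 1.0 (fully open); "grip_force": force on a finger pad.
Only numpy, scipy, OpenCV 4.12 (cv2) and the standard library are available. Lean on these libraries where they do the work, as an engineer would, in place of code of your own. Each camera call takes 0.05 s, during which the arm holds its last target. There are 200 camera calls.

## Working session

There is one attempt and no reset: what is moved stays moved. The work goes in short steps, Python scripts to look and compute and a tool call to move; the robot and the scene stay as the last step left them, time stands still between calls to the robot, and variables do not carry over. Pictures are saved under pics/ and viewed, at most 10 in all, crops included, and the job is handed in when it is done.

Besides the shell and the picture viewer there is one more tool, called after "Call:" as a command line: name --pt "numbers of a row" for each row, then --argument value for the rest. play_rows: Moves the arm, as the interface text tells. Its arguments: {"type":"object","properties":{"increments":{"type":"array","items":{"type":"array","items":{"type":"number","minimum":-1,"maximum":1}}},"fingers":{"type":"number"}},"required":["increments"]}

```bash
mkdir -p pics
python3 - <<'E'
from station import ctrl,cams
import cv2
o=ctrl.get_obs();print(o['t'],o['eef_pos'],o['eef_rot'],o['width'])
for n in('top','scene'):
    cv2.imwrite(f'pics/{n}0.png',cams.get_image(n));c=cams.calibration(n);print(n,c)
E
```

```text
0.0 [0.16730407 0.5494766  0.21362747] [-3.25282000e-04  1.47327821e-01  9.89087278e-01 -8.74385328e-04] 0.9977744846955934
top {'fx': 580.1788521927962, 'fy': 580.1788521927962, 'cx': 325.44926660675947, 'cy': 236.99779137897806, 'world_from_camera': array([[-2.19533131e-02, -9.87476803e-01,  1.56229370e-01,
         4.69758753e-01],
       [-9.99753310e-01,  2.22105458e-02, -9.92044605e-05,
        -4.86408641e-02],
       [-3.37197749e-03, -1.56193008e-01, -9.87720798e-01,
         1.17773797e+00],
       [ 0.00000000e+00,  0.00000000e+00,  0.00000000e+00,
         1.00000000e+00]])}
scene {'fx': 441.4587938733039, 'fy': 441.4587938733039, 'cx': 324.64711878046586, 'cy': 239.83364094083308, 'world_from_camera': array([[-0.84814985,  0.46487781, -0.25402845,  0.82287225],
       [ 0.52974695,  0.74712795, -0.40145734,  0.26935401],
       [ 0.00316314, -0.47506678, -0.87994406,  0.76479628],
       [ 0.        ,  0.        ,  0.        ,  1.        ]])}
```

View pics/top0.png

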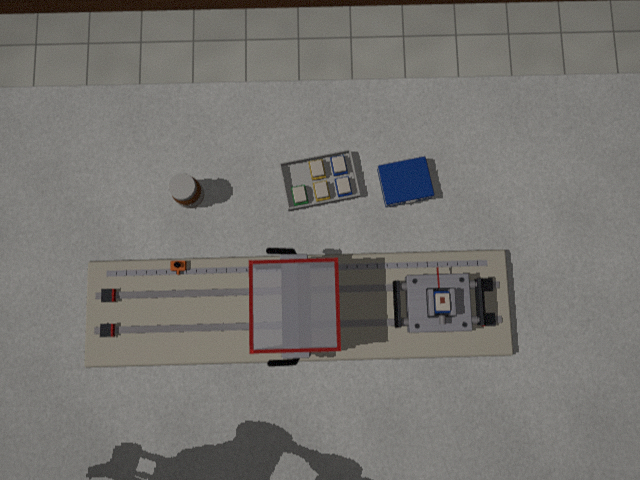

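View pics/scene0.png

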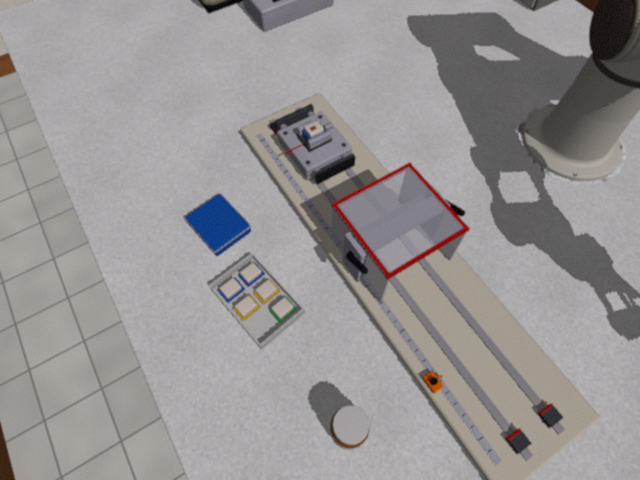

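The bed runs across the top view, with the sledge on the right at about (440,300), the guard at about (293,305) and the orange marker at about (178,267). Next I'll enlarge the details.

Run:
```python
import cv2,numpy as np
i=cv2.imread('pics/top0.png')
a=cv2.resize(i[240:380,75:215],None,fx=4,fy=4,interpolation=cv2.INTER_CUBIC)[:, :400]
a=cv2.resize(i[245:375,80:210],(390,390),interpolation=cv2.INTER_CUBIC)
b=cv2.resize(i[240:370,390:520],(390,390),interpolation=cv2.INTER_CUBIC)
cv2.imwrite('pics/c.png',np.hstack([a,b]))
```

```text
(no output)
```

View pics/c.png

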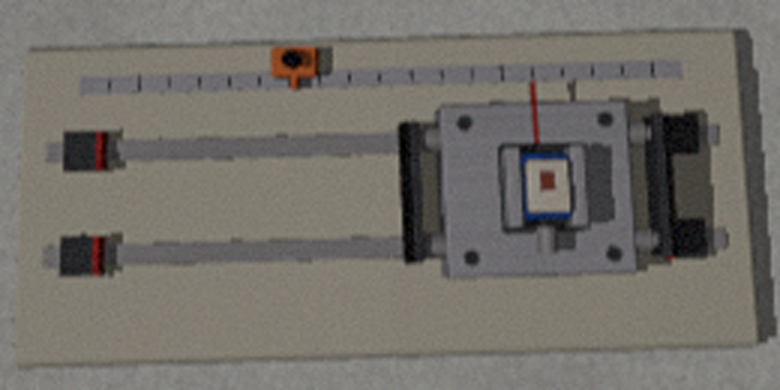

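The crop shows the marker tip at top-view pixel (178.3,274) and the index tip at (437.7,267.7). The bed corners are at (89.3,261), (85,366.5), (505,250) and (512,354).

```bash
cat > h.py <<'E'
import numpy as np
from station import ctrl,cams
def px(n,u,v,z):
    c=cams.calibration(n);T=c['world_from_camera']
    d=T[:3,:3]@[(u-c['cx'])/c['fx'],(v-c['cy'])/c['fy'],1.];return T[:3,3]+d*(z-T[2,3])/d[2]
E
python3 - <<'E'
from h import *
C=np.array([px('top',*p,.024)[:2] for p in [(89.3,261),(85,366.5),(512,354),(505,250)]])
print(C)
m=C.mean(0);a=(C[0]+C[1]-C[2]-C[3])/2;L=np.hypot(*a);y=a/L;x=np.array([y[1],-y[0]])
print('mid',m,'y',y,'len',L,'w',np.hypot(*(C[0]-C[1])),'yaw',np.degrees(np.arctan2(-y[0],y[1])))
for n,u,v,z in[('mark',178.3,274,.024),('idx',437.7,267.7,.066),('guard1',249,262,.141),('g2',251,353,.141),('g3',340,351,.141),('g4',337,259,.141),('fbuf',393+10,282,.07),('stopL',100,330,.036),('jar',185,185,.075),('stop',105+4,297,.036)]:
    d=px('top',u,v,z)[:2];print(n,d,(d-m)@x,(d-m)@y)
E
```

```text
[[ 0.61422174  0.42519995]
 [ 0.4075205   0.42496712]
 [ 0.41325401 -0.40718915]
 [ 0.61778074 -0.40792494]]
mid [0.51319425 0.00876324] y [-0.00558006  0.99998443] len 0.8326535446815924 w 0.20670137257906032 yaw 0.31971568009380147
mark [0.58413263 0.24636239] 0.07226309586259866 0.2371996055775498
idx [ 0.58100198 -0.26320734] 0.06628906833141203 -0.272344724295085
guard1 [0.59133762 0.08965298] 0.07859352358196285 0.08045242828084159
g2 [0.43068017 0.08636298] -0.08207977983959255 0.0780589619943048
g3 [ 0.43071639 -0.06982204] -0.08291507988423767 -0.07812383122016349
g4 [ 0.59322701 -0.06863143] 0.07959964900998613 -0.07784005598448386
fbuf [ 0.55469814 -0.19483185] 0.040367170082400296 -0.20382352198613166
stopL [0.47706035 0.39379945] -0.03398480990393631 0.3852318447226052
jar [0.75317187 0.22330695] 0.24117105408534256 0.21320127918516268
stop [0.54069718 0.3785976 ] 0.029566205335893422 0.3696751330892385
```

Call:
play_rows --pt "0 0 0 1" --pt "0 0 0 1" --pt "0 0 0 1" --pt "0 0 0 1" --pt "0 0 0 1" --pt "0 0 0 1" --pt "0 0 0 1" --pt "0 0 0 1" --fingers 0

```text
t: 1.1
eef_pos: [0.1674, 0.5497, 0.214]
eef_rot: [-0.0, 0.478, 0.878, -0.001]
ft_force: [-0.1, 0.4, 0.4]
width: 0.148
grip_force: 0.0
```

Call:
play_rows --pt "0 0 0 1" --pt "0 0 0 1" --pt "0 0 0 1" --pt "0 0 0 1" --pt "0 0 0 1" --pt "0 0 0 1" --pt "0 0 0 0.55" --pt "0 0 0 0"

```text
t: 2.1
eef_pos: [0.1675, 0.5497, 0.2141]
eef_rot: [0.0, 0.705, 0.709, -0.0]
ft_force: [0.2, -0.5, 0.2]
width: 0.003
grip_force: 0.0
```

Call:
play_rows --pt "-0.98 0.8 0 0" --pt "-0.98 0.8 0 0" --pt "-0.98 0.8 0 0" --pt "-0.98 0.8 0 0" --pt "-0.98 0.8 0 0" --pt "-0.98 0.8 0 0" --pt "-0.98 0.8 0 0" --pt "-0.98 0.8 0 0"

```text
t: 3.1
eef_pos: [0.426, 0.2364, 0.2146]
eef_rot: [0.0, 0.705, 0.709, 0.0]
ft_force: [0.3, -0.3, 0.6]
width: 0.002
grip_force: 0.0
```

Call:
play_rows --pt "-0.98 0.27 0 0" --pt "-0.98 0.27 0 0" --pt "-0.98 0.27 0 0" --pt "-0.98 0.27 0 0" --pt "-0.98 0.27 0 0" --pt "-0.98 0.27 0 0" --pt "-0.98 0.27 0 0" --pt "-0.98 0.27 0 0"

```text
t: 4.1
eef_pos: [0.5134, -0.0767, 0.2144]
eef_rot: [-0.0, 0.705, 0.709, -0.0]
ft_force: [0.6, -0.5, 0.7]
width: 0.004
grip_force: 0.0
```

Call:
play_rows --pt "-0.98 0 0 0" --pt "-0.98 0 0 0" --pt "-0.98 0 0 0" --pt "-0.98 0 0 0" --pt "-0.98 0 0 0" --pt "-0.98 0 0 0" --pt "-0.98 0 0 0" --pt "-0.98 0 0 0"

```text
t: 5.1
eef_pos: [0.5148, -0.3901, 0.2143]
eef_rot: [-0.0, 0.705, 0.709, 0.0]
ft_force: [1.1, 0.7, 0.5]
width: 0.006
grip_force: 0.0
```

Call:
play_rows --pt "0 0 0.83 0" --pt "0 0 0.83 0" --pt "0 0 0.83 0" --pt "0 0 0.83 0" --pt "0 0 0.83 0" --pt "0 0 0 0"

```text
t: 5.85
eef_pos: [0.513, -0.3868, 0.0451]
eef_rot: [-0.004, 0.705, 0.709, 0.0]
ft_force: [0.5, -0.2, -0.5]
width: 0.004
grip_force: 0.0
```

Run:
```python
from h import *
import cv2
t=cams.get_image('top');s=cams.get_image('scene')
a=cv2.resize(t[230:380,380:560],(480,400),interpolation=cv2.INTER_CUBIC)
cv2.imwrite('pics/d.png',a);cv2.imwrite('pics/ts.png',s)
# red pointer pixels
h=cv2.cvtColor(t,cv2.COLOR_BGR2HSV)
m=((h[...,0]<8)|(h[...,0]>172))&(h[...,1]>140)&(h[...,2]>70)
v,u=np.nonzero(m[262:288,345:500]);print(list(zip(u+345,v+262)))
```

```text
[(np.int64(437), np.int64(268)), (np.int64(437), np.int64(269)), (np.int64(437), np.int64(270)), (np.int64(437), np.int64(271)), (np.int64(437), np.int64(272)), (np.int64(437), np.int64(273)), (np.int64(438), np.int64(273)), (np.int64(437), np.int64(274)), (np.int64(438), np.int64(274)), (np.int64(438), np.int64(275)), (np.int64(438), np.int64(276)), (np.int64(438), np.int64(277)), (np.int64(438), np.int64(278)), (np.int64(438), np.int64(279)), (np.int64(438), np.int64(280)), (np.int64(438), np.int64(281)), (np.int64(438), np.int64(282)), (np.int64(438), np.int64(283)), (np.int64(438), np.int64(284)), (np.int64(438), np.int64(285)), (np.int64(438), np.int64(286)), (np.int64(438), np.int64(287))]
```

View pics/d.png

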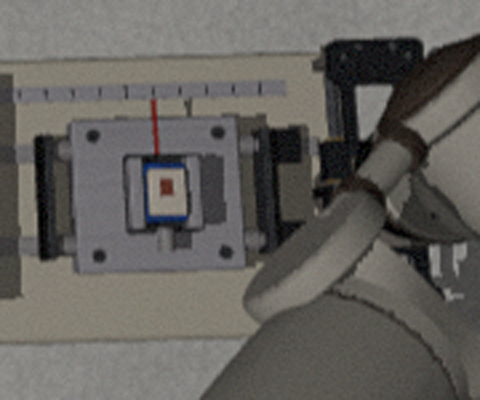

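The finger is behind the rear buffer, and the red pointer is visible at (437.5,268). Now the gentle push.

Call:
play_rows --pt "0.25 0 0 0" --pt "0.25 0 0 0" --pt "0.25 0 0 0" --pt "0.25 0 0 0" --pt "0.25 0 0 0" --pt "0.25 0 0 0" --pt "0.25 0 0 0" --pt "0.25 0 0 0"

```text
t: 6.95
eef_pos: [0.5144, -0.308, 0.0483]
eef_rot: [-0.0, 0.705, 0.709, 0.0]
ft_force: [0.2, 0.8, -0.6]
width: 0.005
grip_force: 0.0
```

```bash
cat >> h.py <<'E'
import cv2
Y0=0.2464  # marker world y
def idx(n='top',lo=95,hi=500):
    t0=ctrl.get_obs()['t'];t=cams.get_image(n)
    h=cv2.cvtColor(t,cv2.COLOR_BGR2HSV)
    m=((h[...,0]<8)|(h[...,0]>172))&(h[...,1]>140)&(h[...,2]>70)
    m[:, :lo]=0;m[:,hi:]=0;m[:262]=0;m[288:]=0
    m[:,244:345]=0
    m[:277,165:193]&= (h[:277,165:193,0]<6)|(h[:277,165:193,0]>172)
    v,u=np.nonzero(m)
    if len(u)<8: return t0,None,len(u)
    um=np.median(u);k=abs(u-um)<4;u=u[k];v=v[k]
    p=np.polyfit(v,u,1);vt=270
    return t0,px('top',np.polyval(p,vt),vt,.066)[1],k.sum()
def track(n):
    L=[idx() for _ in range(n)]
    for t,y,k in L: print(round(t,3),y if y is None else round(y,4),'to mark',None if y is None else round(Y0-y,4),k)
    g=[(t,y) for t,y,k in L if y is not None]
    if len(g)>2: print('v',np.polyfit(*zip(*g),1)[0])
    o=ctrl.get_obs();print(o['t'],o['eef_pos'],o['ft_force'])
E
python3 -c "
from h import *
track(4)"
```

```text
6.95 -0.2033 to mark 0.4497 24
7.0 -0.1973 to mark 0.4437 25
7.05 -0.1914 to mark 0.4378 25
7.1 -0.1855 to mark 0.4319 24
v 0.11846409538548587
7.15 [ 0.51459337 -0.30882458  0.04858009] [ 0.19343115 -0.57074872 -0.48768032]
```

Call:
play_rows --pt "0 0 -0.95 0" --pt "0 0 -0.95 0" --pt "0.5 0 -0.95 0" --pt "1 0 -0.95 0" --pt "1 0 0 0" --pt "1 0 0 0" --pt "1 0 0 0" --pt "1 0 0 0"

```text
t: 8.15
eef_pos: [0.5135, -0.0881, 0.2008]
eef_rot: [0.0, 0.705, 0.709, 0.0]
ft_force: [-0.1, 0.0, 1.1]
width: 0.006
grip_force: 0.0
```

Call:
play_rows --pt "1 0 0 0" --pt "1 0 0 0" --pt "1 0 0 0" --pt "1 0 0 0" --pt "1 0 0 0" --pt "1 0 0.95 0" --pt "1 0 0.95 0" --pt "1 0 0.95 0"

```text
t: 9.15
eef_pos: [0.5122, 0.2321, 0.0858]
eef_rot: [0.0, 0.705, 0.709, 0.0]
ft_force: [0.8, 0.5, -0.3]
width: 0.003
grip_force: 0.0
```

Call:
play_rows --pt "0.8 0 0.95 0" --pt "0.8 0 0 0"

```text
t: 9.4
eef_pos: [0.5086, 0.2949, 0.0446]
eef_rot: [-0.002, 0.705, 0.709, -0.003]
ft_force: [-0.0, -0.2, 0.5]
width: 0.003
grip_force: 0.0
```

```bash
python3 -c "
from h import *
track(3)
cv2.imwrite('pics/e.png',cams.get_image('top'))"
```

```text
9.4 -0.3422 to mark 0.5886 28
9.45 -0.3427 to mark 0.5891 27
9.5 -0.3433 to mark 0.5897 28
v -0.011268642867002266
9.55 [0.51153439 0.29574934 0.04846106] [ 0.1877582  -0.03672325  0.03380216]
```

View pics/e.png

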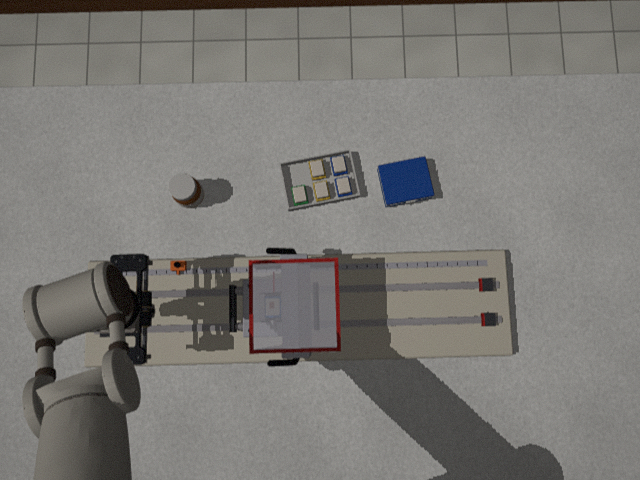

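The sledge is coming out from under the guard, with its front buffer at column ~230. The hand waits at columns ~140-150.

Call:
play_rows --pt "0 0 0 0" --pt "0 0 0 0" --pt "0 0 0 0" --pt "0 0 0 0"

```text
t: 10.1
eef_pos: [0.5115, 0.2948, 0.0487]
eef_rot: [0.0, 0.705, 0.709, 0.0]
ft_force: [1.0, -0.3, 0.3]
width: 0.001
grip_force: 0.0
```

```bash
sed -i 's/lo=95,hi=500/lo=155,hi=244/' h.py; python3 -c "
from h import *
print(px('top',229,307,.07))
track(4)"
```

```text
[0.51461158 0.13720719 0.07      ]
10.1 None to mark None 0
10.15 None to mark None 0
10.2 None to mark None 0
10.25 None to mark None 0
10.3 [0.51136427 0.29498915 0.0486082 ] [-0.44433285  0.5892082   1.57730721]
```

```bash
python3 -c "
from h import *
t=cams.get_image('top')
cv2.imwrite('pics/f.png',cv2.resize(t[240:370,120:320],(800,520),interpolation=cv2.INTER_CUBIC))
print(ctrl.get_obs()['t'])"
```

```text
10.35
```

View pics/f.png

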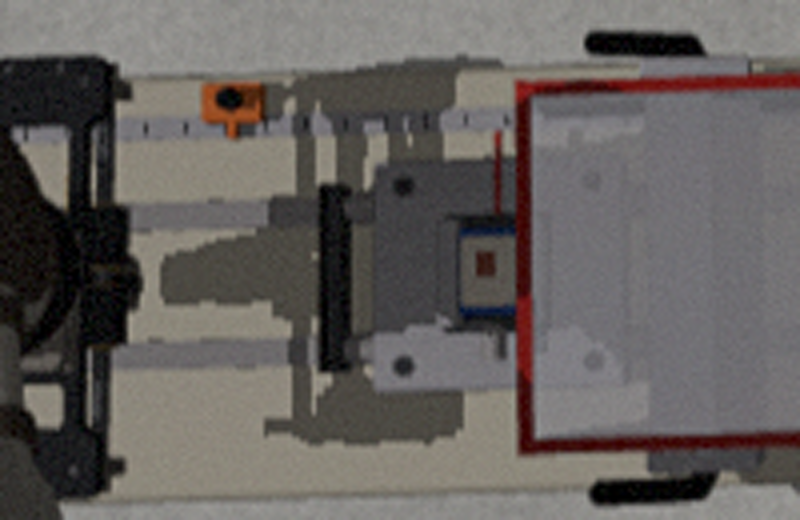

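The red pointer is just emerging at (244.5,272), about 0.14 m before the marker.

Call:
play_rows --pt "0 0 0 0" --pt "0 0 0 0"

```text
t: 10.6
eef_pos: [0.5113, 0.2951, 0.0486]
eef_rot: [-0.0, 0.705, 0.709, -0.0]
ft_force: [0.2, -0.2, -0.5]
width: 0.005
grip_force: 0.0
```

```bash
sed -i 's/>140)&(h\[...,2\]>70)/>120)\&(h[...,2]>50)/' h.py; python3 -c "
from h import *
track(6)"
```

```text
10.6 0.1296 to mark 0.1168 22
10.65 0.1335 to mark 0.1129 29
10.7 0.1371 to mark 0.1093 20
10.75 0.1386 to mark 0.1078 23
10.8 0.143 to mark 0.1034 30
10.85 0.1468 to mark 0.0996 23
v 0.06626980817531723
10.9 [0.51137105 0.29502367 0.04861069] [-0.11077417  0.29228327 -0.1382731 ]
```

Call:
play_rows --pt "0 0 0 0" --pt "0 0 0 0" --pt "0 0 0 0" --pt "0 0 0 0"

```text
t: 11.4
eef_pos: [0.5114, 0.295, 0.0486]
eef_rot: [0.0, 0.705, 0.709, 0.0]
ft_force: [-0.7, -0.7, -0.1]
width: 0.005
grip_force: 0.0
```

```bash
python3 -c "
from h import *
track(3)"
```

```text
11.4 0.1795 to mark 0.0669 27
11.45 0.181 to mark 0.0654 20
11.5 0.1844 to mark 0.062 23
v 0.04885809579994692
11.55 [0.51134898 0.29501726 0.04860122] [-0.19347241  0.27493209  0.49512699]
```

Call:
play_rows --pt "0.1 0 0 0" --pt "0.1 0 0 0" --pt "0.1 0 0 0" --pt "0.1 0 0 0" --pt "0.1 0 0 0" --pt "0.09 0 0 0" --pt "0.08 0 0 0"

```text
t: 12.42
eef_pos: [0.5112, 0.3221, 0.0486]
eef_rot: [0.0, 0.705, 0.709, -0.0]
ft_force: [-0.8, 0.2, -0.5]
width: 0.006
grip_force: 0.0
```

```bash
python3 -c "
from h import *
track(4)"
```

```text
12.425 0.227 to mark 0.0194 20
12.475 0.2277 to mark 0.0187 26
12.525 0.2277 to mark 0.0187 26
12.575 0.2279 to mark 0.0185 25
v 0.005379144829189826
12.625 [0.51119787 0.32183625 0.04860057] [-0.44615852  0.93525799 -0.05476784]
```

Call:
play_rows --pt "0.6 0 0 0"

```text
t: 12.75
eef_pos: [0.5113, 0.3448, 0.0485]
eef_rot: [0.0, 0.706, 0.708, -0.0]
ft_force: [0.3, 0.1, 0.6]
width: 0.002
grip_force: 0.0
```

```bash
python3 -c "
from h import *
track(8)"
```

```text
12.75 0.2253 to mark 0.0211 25
12.8 0.2257 to mark 0.0207 26
12.85 0.224 to mark 0.0224 16
12.9 0.2236 to mark 0.0228 23
12.95 0.2238 to mark 0.0226 28
13.0 0.2236 to mark 0.0228 27
13.05 0.2226 to mark 0.0238 15
13.1 0.2215 to mark 0.0249 21
v -0.010367676793884876
13.15 [0.51113328 0.34512435 0.04852961] [ 0.48588834 -0.8287107   0.43082358]
```

The sledge has drifted back to about 25-30 mm short of the marker. I'll lift over it and nudge it from the rear buffer, just beyond the guard.

Call:
play_rows --pt "0 0 -0.95 0" --pt "0 0 -0.95 0" --pt "0 0 -0.95 0" --pt "0 0 -0.95 0" --pt "-0.97 0 0 0" --pt "-0.97 0 0 0" --pt "-0.97 0 0 0" --pt "-0.97 0 0 0"

```text
t: 14.15
eef_pos: [0.5117, 0.189, 0.2006]
eef_rot: [0.0, 0.705, 0.709, -0.0]
ft_force: [0.5, 0.8, 0.2]
width: 0.006
grip_force: 0.0
```

Call:
play_rows --pt "-0.97 0 0 0" --pt "-0.97 0 0 0" --pt "0 0 0 0"

```text
t: 14.52
eef_pos: [0.5123, 0.1107, 0.2006]
eef_rot: [0.0, 0.707, 0.708, -0.0]
ft_force: [-0.1, 0.4, -0.0]
width: 0.005
grip_force: 0.0
```

```bash
python3 -c "
from h import *
track(4)
t=cams.get_image('top');s=cams.get_image('scene')
cv2.imwrite('pics/g.png',np.vstack([cv2.resize(t[230:370,80:300],(600,382)),cv2.resize(s[200:480,300:640],(260,214))[:0].reshape(0,600,3) if 0 else np.zeros((0,600,3),np.uint8)]))
cv2.imwrite('pics/g2.png',cv2.resize(s[130:480,300:640],(680,600)[:2] if 0 else (583,600)))"
```

```text
14.525 None to mark None 0
14.575 None to mark None 0
14.625 None to mark None 0
14.675 None to mark None 0
14.725 [0.51222587 0.11381143 0.20059754] [ 0.38381488  1.06753991 -0.6179332 ]
```

View pics/g.png

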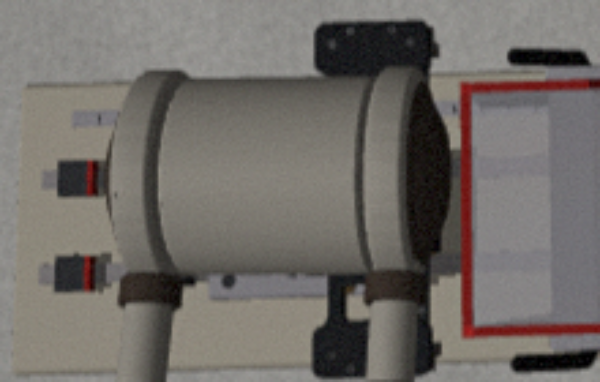

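View pics/g2.png

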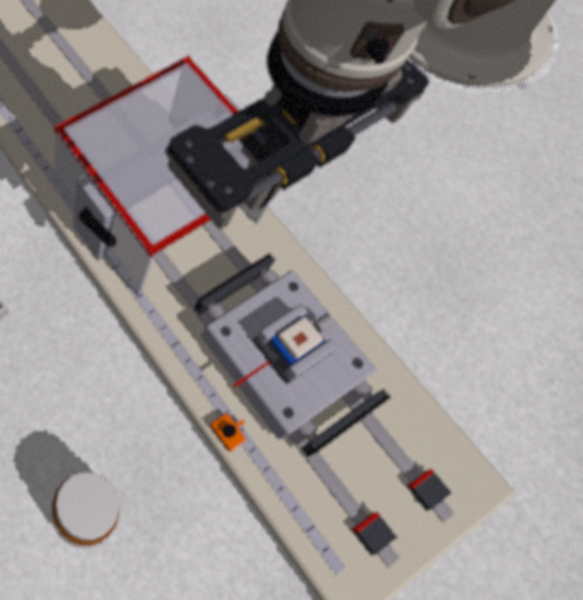

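The arm hides the pointer from the top camera. The scene view shows it at about (437.6,354), with the marker tip at (441.7,376), so I'll track from the scene camera.

```bash
cat >> h.py <<'E'
def idx_s():
    t0=ctrl.get_obs()['t'];t=cams.get_image('scene')
    h=cv2.cvtColor(t,cv2.COLOR_BGR2HSV)
    m=((h[...,0]<6)|(h[...,0]>172))&(h[...,1]>120)&(h[...,2]>50)
    P=np.array([px('scene',u,v,.066) for v,u in np.argwhere(m[300:430,400:500])+[300,400]]).reshape(-1,3)
    P=P[(P[:,0]>.548)&(P[:,0]<.59)&(P[:,1]>.1)&(P[:,1]<.29)]
    if len(P)<4:return t0,None,len(P)
    y=np.median(P[:,1]);k=abs(P[:,1]-y)<.006
    return t0,P[k,1].mean(),k.sum()
def strack(n,Ys):
    L=[idx_s() for _ in range(n)]
    for t,y,k in L: print(round(t,3),y if y is None else round(y,4),'to mark',None if y is None else round(Ys-y,4),k)
    g=[(t,y) for t,y,k in L if y is not None]
    if len(g)>2: print('v',np.polyfit(*zip(*g),1)[0])
    o=ctrl.get_obs();print(o['t'],o['eef_pos'],o['ft_force'])
E
python3 -c "
from h import *
print('mark',px('scene',441.7,376.2,.024),'tip',px('scene',437.6,353.9,.066))
for p in ((196,303),(270,260)): print('rear buf',px('scene',300+p[0]/1.715,130+p[1]/1.714,.07))
for p in ((65,128),(150,250),(245,108)): print('guard',px('scene',300+p[0]/1.715,130+p[1]/1.714,.141))
strack(4,.2464)"
```

```text
mark [0.58073219 0.24754039 0.024     ] tip [0.57811134 0.21852985 0.066     ]
rear buf [0.56305783 0.13746191 0.07      ]
rear buf [0.47318264 0.140572   0.07      ]
guard [ 0.58838951 -0.06035348  0.141     ]
guard [0.59409017 0.08925787 0.141     ]
guard [0.42358858 0.0142906  0.141     ]
14.825 0.2181 to mark 0.0283 38
14.875 0.2181 to mark 0.0283 37
14.925 0.2182 to mark 0.0282 38
14.975 0.2182 to mark 0.0282 39
v 0.0006668987676769083
15.025 [0.51228895 0.11352483 0.20056486] [ 0.25250771  0.03352569 -0.58210266]
```

Call:
play_rows --pt "0 0 0.8 0" --pt "0 0 0.8 0" --pt "0 0 0.7 0" --pt "0 0 0.5 0" --pt "0 0 0.4 0" --pt "0 0 0.2 0" --pt "0 0 0.1 0"

```text
t: 15.9
eef_pos: [0.5126, 0.1131, 0.0606]
eef_rot: [0.0, 0.705, 0.709, 0.0]
ft_force: [0.3, 0.2, -0.3]
width: 0.005
grip_force: 0.0
```

```bash
python3 -c "
from h import *
strack(2,.247)"
```

```text
15.9 0.2181 to mark 0.0289 39
15.95 0.2181 to mark 0.0289 38
16.0 [0.51253499 0.11303834 0.06075192] [ 0.0983441  -0.43595929  0.05780014]
```

Call:
play_rows --pt "0.05 0 0 0" --pt "0.05 0 0 0" --pt "0.05 0 0 0" --pt "0.05 0 0 0" --pt "0.05 0 0 0" --pt "0.05 0 0 0" --pt "0.05 0 0 0" --pt "0.05 0 0 0"

```text
t: 17.0
eef_pos: [0.5122, 0.1292, 0.0606]
eef_rot: [-0.0, 0.705, 0.709, -0.0]
ft_force: [-0.7, -0.4, -0.4]
width: 0.006
grip_force: 0.0
```

```bash
python3 -c "
from h import *
strack(6,.247)"
```

```text
17.0 0.2244 to mark 0.0226 40
17.05 0.2256 to mark 0.0214 36
17.1 0.2268 to mark 0.0202 35
17.15 0.2279 to mark 0.0191 38
17.2 0.229 to mark 0.018 37
17.25 0.2302 to mark 0.0168 36
v 0.022889345460820706
17.3 [0.51220946 0.12899861 0.0605778 ] [ 0.243627   -0.25874558  0.60572057]
```

Call:
play_rows --pt "0 0 -0.9 0" --pt "0.4 0 -0.9 0" --pt "1 0 0 0" --pt "1 0 0 0" --pt "1 0 0 0" --pt "1 0 0 0" --pt "1 0 0 0" --pt "0.65 0 0.3 0"

```text
t: 18.3
eef_pos: [0.5115, 0.3731, 0.1215]
eef_rot: [0.0, 0.705, 0.709, 0.001]
ft_force: [0.4, -0.1, -0.3]
width: 0.004
grip_force: 0.0
```

Call:
play_rows --pt "0 0 0.8 0" --pt "0 0 0.7 0" --pt "0 0 0.3 0"

```text
t: 18.68
eef_pos: [0.5097, 0.3704, 0.0465]
eef_rot: [-0.001, 0.705, 0.709, -0.002]
ft_force: [-0.3, 0.9, -0.6]
width: 0.006
grip_force: 0.0
```

```bash
python3 -c "
from h import *
strack(3,.247);track(3)"
```

```text
18.675 0.253 to mark -0.006 43
18.725 0.2535 to mark -0.0065 44
18.775 0.254 to mark -0.007 41
v 0.00982781772191819
18.825 [0.51103903 0.37090564 0.0486895 ] [ 0.3626245  -0.04890644  0.70960043]
18.825 0.2544 to mark -0.008 25
18.875 0.2548 to mark -0.0084 22
18.925 0.2538 to mark -0.0074 19
v -0.005418715590211391
18.975 [0.51212228 0.37143252 0.05023587] [ 1.06632    -0.09757796 -0.57093126]
```

Call:
play_rows --pt "-0.1 0 0 0" --pt "-0.1 0 0 0" --pt "-0.05 0 0 0" --pt "0 0 0 0" --pt "0 0 0 0" --pt "0 0 0 0" --pt "0 0 0 0" --pt "0 0 0 0"

```text
t: 19.98
eef_pos: [0.511, 0.361, 0.0486]
eef_rot: [-0.0, 0.705, 0.709, -0.0]
ft_force: [0.0, 0.1, 0.4]
width: 0.004
grip_force: 0.0
```

```bash
python3 -c "
from h import *
strack(4,.247);track(1)"
```

```text
19.975 0.2603 to mark -0.0133 35
20.025 0.2606 to mark -0.0136 35
20.075 0.2605 to mark -0.0135 40
20.125 0.2604 to mark -0.0134 37
v 0.0006061083625788456
20.175 [0.51100962 0.36101963 0.04857702] [-0.2617283  -0.12386201  0.52647128]
20.175 0.2602 to mark -0.0138 24
20.225 [0.51100872 0.36104891 0.0486098 ] [ 0.08743956 -0.56835746  0.08099084]
```

Call:
play_rows --pt "-0.03 0 0 0" --pt "-0.03 0 0 0" --pt "-0.03 0 0 0" --pt "-0.03 0 0 0" --pt "-0.03 0 0 0" --pt "-0.03 0 0 0" --pt "-0.03 0 0 0" --pt "-0.03 0 0 0"

```text
t: 21.22
eef_pos: [0.5111, 0.3513, 0.0486]
eef_rot: [0.0, 0.705, 0.709, -0.0]
ft_force: [-0.1, -0.1, 0.3]
width: 0.002
grip_force: 0.0
```

```bash
python3 -c "
from h import *
strack(3,.247)"
```

```text
21.225 0.2557 to mark -0.0087 35
21.275 0.255 to mark -0.008 33
21.325 0.2543 to mark -0.0073 33
v -0.013934870232857288
21.375 [0.51105218 0.35132531 0.04855687] [-0.54946303 -0.21366832 -0.03377623]
```

Call:
play_rows --pt "0.4 0 0 0" --pt "0.4 0 0 0" --pt "0 0 0 0" --pt "0 0 0 0" --pt "0 0 0 0" --pt "0 0 0 0" --pt "0 0 0 0" --pt "0 0 0 0"

```text
t: 22.38
eef_pos: [0.511, 0.3833, 0.0486]
eef_rot: [-0.0, 0.705, 0.709, 0.0]
ft_force: [0.2, -0.1, 0.8]
width: 0.006
grip_force: 0.0
```

Call:
play_rows --pt "0 0 0 0" --pt "0 0 0 0" --pt "0 0 0 0" --pt "0 0 0 0" --pt "0 0 0 0" --pt "0 0 0 0" --pt "0 0 0 0" --pt "0 0 0 0"

```text
t: 23.38
eef_pos: [0.5109, 0.3834, 0.0486]
eef_rot: [-0.0, 0.705, 0.709, -0.0]
ft_force: [0.9, 0.0, 0.1]
width: 0.001
grip_force: 0.0
```

```bash
python3 -c "
from h import *
strack(4,.247);track(2)
s=cams.get_image('scene');cv2.imwrite('pics/z.png',cv2.resize(s[320:420,390:510],(720,600),interpolation=cv2.INTER_CUBIC))"
```

```text
23.375 0.2433 to mark 0.0037 40
23.425 0.2434 to mark 0.0036 39
23.475 0.2434 to mark 0.0036 39
23.525 0.2433 to mark 0.0037 39
v 0.00036268540877270385
23.575 [0.51093126 0.38341367 0.04860785] [0.23049893 0.13881723 0.45624146]
23.575 0.2428 to mark 0.0036 25
23.625 0.2429 to mark 0.0035 27
23.675 [0.5109201  0.38342248 0.04862697] [-0.33564226 -0.31707014 -0.4148735 ]
```

View pics/z.png

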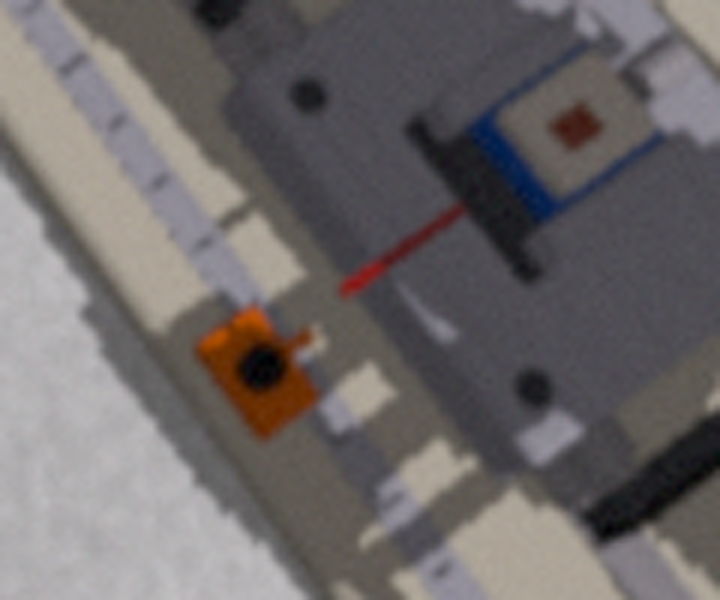

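The pointer tip is at about (447,368) and the marker tip at about (441.5,376.5), roughly 4 mm apart along the bed. The sledge is at rest with nothing touching it.

Call:
play_rows --pt "0 0 0 0" --pt "0 0 0 0" --pt "0 0 0 0" --pt "0 0 0 0" --pt "0 0 0 0" --pt "0 0 0 0"

```text
t: 24.48
eef_pos: [0.5109, 0.3834, 0.0486]
eef_rot: [0.0, 0.705, 0.709, -0.0]
ft_force: [-0.0, 0.6, 0.6]
width: 0.006
grip_force: 0.0
```

```bash
python3 -c "
from station import close_job
print(close_job())"
```

```text
the job is handed in; nothing more can be done
None
```

The sledge ran through under the guard and, after braking and two small corrective nudges, stands still and untouched with its pointer about 4 mm from the marker; I handed the job in at about 24.5 s and got no verdict back.

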